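Feed two rollers from the rotary drum feeder into the catch tray

ROBOT

A 6-joint arm with a two-finger parallel gripper is mounted at the origin on the work surface. World frame = base frame: x ahead of the robot, y to its left, z up, the work surface at z = 0. Lengths are in mm, angles in degrees, forces in N, time in s.
With the tool pointing down it reaches from about 350 to 850 mm from the base axis. Payload 8.1 kg.
Tool frame: the origin (TCP) lies midway between the tips of the shut fingers; the grasp point (between the pads) lies grip_depth behind it (grip_depth is the distance from the TCP to the grasp point, in mm); z points along the fingers, y is the line along which they close (so a half turn about z gives the same grasp; the last joint's range is limited). The gripper opens to 85 mm and grips with 20 to 120 N. Pads are 22 mm wide; open, the fingers measure 114 mm over their backs; the gripper's body (76 mm by 85 mm) begins 54 mm behind the grasp point. The pads swing forward as they close: fully open they stand 13 mm farther back than shut.
Start: joints at [-70.611, 7.471, 85.268, -0, 87.261, -4.893], TCP at [246.756, -546.916, 231.292] pointing down, gripper open.
Joint ranges: [-169.43, 169.43], [-51.17, 129.36], [1.28, 143.12], [-76.62, 256.62], [0, 156.53], [-152.29, 152.29]. Speed limits (degrees/s): [136.94, 136.94, 159.86, 180, 180, 180].

INTERFACE

Orientations are given as [roll, pitch, yaw] about the fixed x, y, z axes, in that order (R = Rz(yaw) Ry(pitch) Rx(roll)).
In Python, from bench import sense, snapshot, hand_in, grip_depth gives the robot as it stands. The module is installed in compiled form; this text tells all that it offers.
- The arm moves only by the tool apply_moves, never from a script. Its argument "series" is text: rows parted by semicolons, each of 5 numbers parted by spaces: the shift along the tool's x, y, z each as a share of 0.3 m, from -1 to 1, then the turn about the tool's z as a share of 2 rad, from -1 to 1, then the gripper's target within -1 to 1 (shut at 1, half-way at 0, fully open at -1). In form: tx ty tz twist gripper; .... A call has 1 to 5 rows; each row shifts and turns the commanded pose from where the row before left it, along the tool's axes as they then stand; what a row does not reach is not made up. A row lasts 1/12 s, in which the tool goes at most 41.7 mm and 7.16 degrees, less where a joint would pass 70% of its speed; a pose out of reach is approached as far as the arm can. A call with a number of a shift or a turn outside -1 to 1 is refused whole. A call with a gripper value outside its range is refused whole. The fingers move at their own pace and stop on an object; "squeeze" is the grip in N (left out, the last holds). Time passes only in rows, so rows that do not move let the fingers close. It gives the time, the measured TCP pose, the force, the opening and the grip force at its end, in the units of the state.
- sense(): the state, without advancing time (a new reading comes with each control period).
- snapshot(name): name is "side" or "top"; returns a dict with "frame" (384x512x3 uint8, blue, green, red), "depth" (384x512 float32, mm along the optical axis (not along the pixel's ray), 0 where there is no reading), "intrinsics" (3x3 intrinsics, pixels), "extrinsics" (4x4, takes a point from camera to world coordinates). Camera axes: x right, y down, z forward; pixel columns grow to the right and rows downward; lengths in mm; the calibration is good to about 2 mm. A picture is of the moment at which its call begins.
- hand_in(): hands the job in; it is judged then, once.
The state is a dict: "time": time; "joint_pos": joint angles; "qd": joint speeds; "joint_efforts": joint torques, N m; "tool_pos": TCP position; "tcp_rot": TCP orientation; "ft_force": force on the tool from outside, world axes, zero at the start; "wrist_torque": the same for the moment, N m; "finger_gap": finger opening in mm; "grip_force": force on a finger pad.
Only numpy, scipy, OpenCV 4.12 (cv2) and the standard library are available. Lean on these libraries where they do the work, as an engineer would, in place of code of your own. Each camera call takes 0.05 s, during which the arm holds its last target. There are 200 camera calls.

TASK

Slide the metal catch tray squarely under the drum feeder's chute, centred on it. Then turn the drum's crank slowly, clockwise as seen from the crank end, so that exactly two rollers drop into the tray one at a time; the other two stay in the feeder. Leave the tray flat on the table under the chute with both rollers in it, the drum at rest, and everything else on the bench undisturbed.

Things in the scene. Friction and masses are not known exactly. Their poses are not given: they have to be found in the camera images.
- feeder: Fixed grey rotary feeder turned by up to 0.2 rad about the vertical; origin on the table under the drum's middle. Its x runs along the drum's axis away from the crank, y from chute side to hopper side, z up. Two feet under the ends of the drum stand at y -35 to +85 mm. Drum axis 160 mm above the table.
- feeder_mouth (a point): Point on the table (z = 0) where the tray's centre belongs: 125 mm to the feeder's -y side of the drum axis, midway along the drum. Axes as the feeder's.
- chute_lip (a point): Middle of the outer lip of the chute, a steel plate 116 mm wide along the feeder's x that slopes down to -y under the drum; its underside at the lip is 58 mm above the table, so the tray's 45 mm wall passes beneath. Axes as the feeder's.
- hopper_top (a point): Upper end of the hopper, a steel channel leaning out 45 degrees to the feeder's +y side that holds the queue of rollers, 120 mm wide along x; its highest edge is about 330 mm above the table.
- crank_axis (a point): Point on the drum's horizontal axis, 160 mm above the table, level with the middle of the crank's grip, 140 mm to the feeder's -x side of the drum's middle; axes as the feeder's. The crank's arm turns 54 mm to its +x side, the front frame plate is 67 mm to its +x side.
- crank_grip (a point): Centre of the crank's grip: a black sleeve 24 mm in diameter, 100 mm long, lying along the feeder's x, 55 mm from the drum axis, circling 105 to 215 mm above the table. It spins freely on its pin, so a hand can keep pointing down as it carries it round; use its position only, not its rotation.
- drum (a joint): Angle of drum and crank, rad. 0: crank straight up; positive turns the top to the feeder's -y (chute) side, clockwise seen from the robot. At q the grip is at crank_axis + 55 mm * (-sin q along feeder y, cos q up). Starts at -0.3 to 0.45, stays where left. Needs about 5 N at the grip, at most 10 N. Turn at 0.5 to 1 rad/s; 5 rad/s is too fast.
- drum_center (a point): Middle of the steel drum, 120 mm across, 107 mm long: four open pockets, one in line with the crank arm, one at each quarter turn. A pocket takes one roller from the hopper, carries it over the top and drops it on the chute when it points level to -y or up to 25 degrees below. The first falls after 0.3 to 0.7 turn, then one each quarter turn.
- tray_grip (a point): Middle of the place to grip on the catch tray's upright tab, 74 mm above the table. The tab is on the tray's -y side, 60 mm wide along the tray's x, 12 mm thick along its y, its top 95 mm above the table; open space on both faces (one finger goes inside the tray, whose 45 mm wall stands against the tab). Axes as tray_center.
- tray_center (a point): Centre of the inner floor of the loose aluminium catch tray, 5 mm above the table. The tray is 170 mm (its x) by 140 mm (its y), walls 45 mm high and 5 mm thick, about 0.5 kg. tray_grip is 76 mm to its -y side. Placed well, its axes agree with feeder_mouth's, tab away from the feeder.
- roller1_center (a point): Centre of a steel roller, 30 mm in diameter, 100 mm long, about 0.17 kg, lying along its own x axis; the lowest in the hopper's queue, the first to drop. In the tray its centre is about 20 mm above the table; in the feeder above 130 mm.
- roller2_center (a point): Centre of a steel roller, 30 mm in diameter, 100 mm long, about 0.17 kg, lying along its own x axis; second in the queue. In the tray its centre is about 20 mm above the table; in the feeder above 130 mm.
- roller3_center (a point): Centre of a steel roller, 30 mm in diameter, 100 mm long, about 0.17 kg, lying along its own x axis; third, must stay in the feeder. In the tray its centre is about 20 mm above the table; in the feeder above 130 mm.
- roller4_center (a point): Centre of a steel roller, 30 mm in diameter, 100 mm long, about 0.17 kg, lying along its own x axis; fourth and uppermost, must stay in the feeder. In the tray its centre is about 20 mm above the table; in the feeder above 130 mm.
- compound_bar: Bystander, leave alone: dark bar of polishing compound, 50 x 110 x 35 mm; origin under its centre.
- spare_wheel: Bystander, leave alone: black rubber-bonded wheel lying flat, 110 mm across, 30 mm thick; origin under its centre.
- oil_bottle: Bystander, leave alone: grey oil bottle, 60 mm across, 160 mm tall; origin under its centre.
- spanner: Bystander, leave alone: steel spanner, 180 mm long; origin under its centre.
- bench_brush: Bystander, leave alone: bench brush, 200 mm long; origin under its centre.
- tin_cup: Bystander, leave alone: steel cup, 72 mm across, 85 mm tall; origin under its centre.
- paste_jar: Bystander, leave alone: steel can, 72 mm across, 80 mm tall; origin under its centre.
Things that resemble listed ones, but are neither listed nor needed, are in the scene too. What is shaped like the part that bears roller2_center but brown or purple is not meant.

How it is judged:
By the outcome, as a careful person would: the job done as asked, in the order asked, and still so for the second after the job is handed in, with the robot touching nothing.
It also fails if it takes over 70 s, if anything falls off the work surface, if the arm or the gripper's body presses on something with over 40 N, if the wrist force passes 120 N, or if a joint passes its speed limit or range.

## Working session

There is one attempt and no reset: what is moved stays moved. The work goes in short steps, Python scripts to look and compute and a tool call to move; the robot and the scene stay as the last step left them, time stands still between calls to the robot, and variables do not carry over. Pictures are saved under pics/ and viewed, at most 13 in all, crops included, and the job is handed in when it is done.

Besides the shell and the picture viewer there is one more tool, called as name(argument=value, ...) on one line, values as JSON. apply_moves: Moves the arm, as the interface text tells. Its arguments: {"type":"object","properties":{"series":{"type":"string"},"squeeze":{"type":"number"}},"required":["series"]}

```bash
mkdir -p pics; cat > h.py <<'E'
import numpy as np, cv2
from bench import sense, snapshot, hand_in, grip_depth
def cloud(s):
    K=np.array(s["intrinsics"]);T=np.array(s["extrinsics"]);d=s["depth"]
    v,u=np.mgrid[:d.shape[0],:d.shape[1]]
    p=np.stack([(u-K[0,2])/K[0,0]*d,(v-K[1,2])/K[1,1]*d,d],-1)
    return p@T[:3,:3].T+T[:3,3]
def ray(s,u,v,z):
    K=np.array(s["intrinsics"]);T=np.array(s["extrinsics"])
    d=T[:3,:3]@np.linalg.inv(K)@[u,v,1];o=T[:3,3]
    return o+d*(z-o[2])/d[2]
def proj(s,p):
    K=np.array(s["intrinsics"]);T=np.array(s["extrinsics"])
    c=K@(T[:3,:3].T@(np.array(p)-T[:3,3]));return c[:2]/c[2]
E
python3 - <<'E'
from h import *
a=snapshot("side");b=snapshot("top")
for n,s in(("side",a),("top",b)):
    np.savez(n+".npz",**s)
    cv2.imwrite(f"pics/{n}0.png",cv2.resize(s["frame"],(800,600),interpolation=cv2.INTER_CUBIC))
    print(n,np.round(s["extrinsics"],3).tolist(),np.round(s["intrinsics"],1).tolist())
print(sense(),grip_depth)
E
```

```text
side [[-0.857, -0.373, 0.355, 115.291], [-0.514, 0.643, -0.567, 638.931], [-0.017, -0.668, -0.744, 1022.465], [0.0, 0.0, 0.0, 1.0]] [[387.2, 0.0, 255.2], [0.0, 387.2, 192.7], [0.0, 0.0, 1.0]]
top [[0.008, -0.99, 0.138, 368.299], [-1.0, -0.007, 0.009, 30.921], [-0.008, -0.138, -0.99, 1315.487], [0.0, 0.0, 0.0, 1.0]] [[395.4, 0.0, 255.9], [0.0, 395.4, 178.9], [0.0, 0.0, 1.0]]
{'time': 0.1, 'joint_pos': array([-7.06104737e+01,  7.51148299e+00,  8.53223586e+01, -6.76637391e-04,
        8.72610645e+01, -4.89176059e+00]), 'qd': array([-0.12076117, -0.10566496, -0.1839982 , -0.02693749,  0.06071026,
       -0.05444263]), 'joint_efforts': array([ 3.01491000e-04, -5.70953465e+01, -5.01942945e+01, -2.26239940e-04,
        8.13981809e-03, -1.03475659e-04]), 'tool_pos': array([ 246.5968905 , -546.44945566,  230.3485344 ]), 'tcp_rot': array([-1.79905382e+02, -7.41963049e-03,  2.42813137e+01]), 'ft_force': array([0.00779347, 0.84334195, 0.61108049]), 'wrist_torque': array([-3.09818945e-03, -6.60586468e-02,  9.80650170e-05]), 'grip_force': 0.0, 'finger_gap': 85.36186191930639} 18.700000000000003
```

View pics/side0.png

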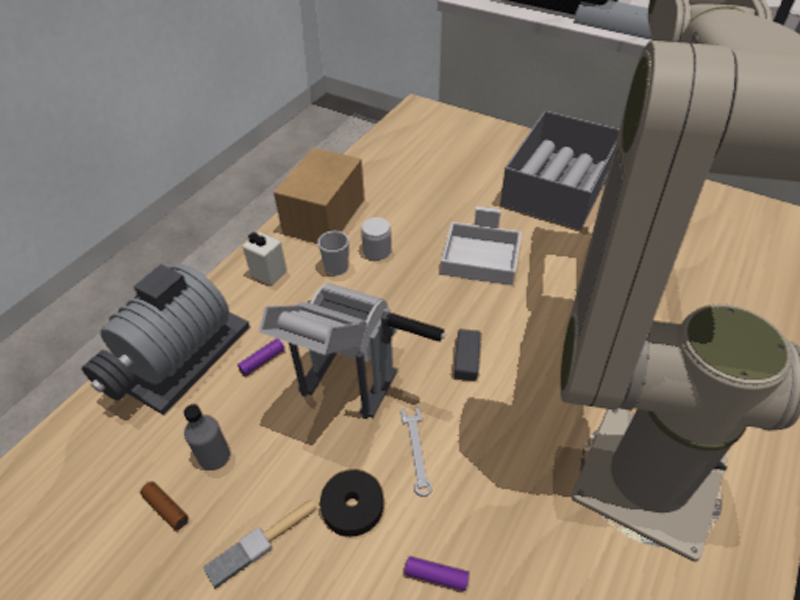

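View pics/top0.png

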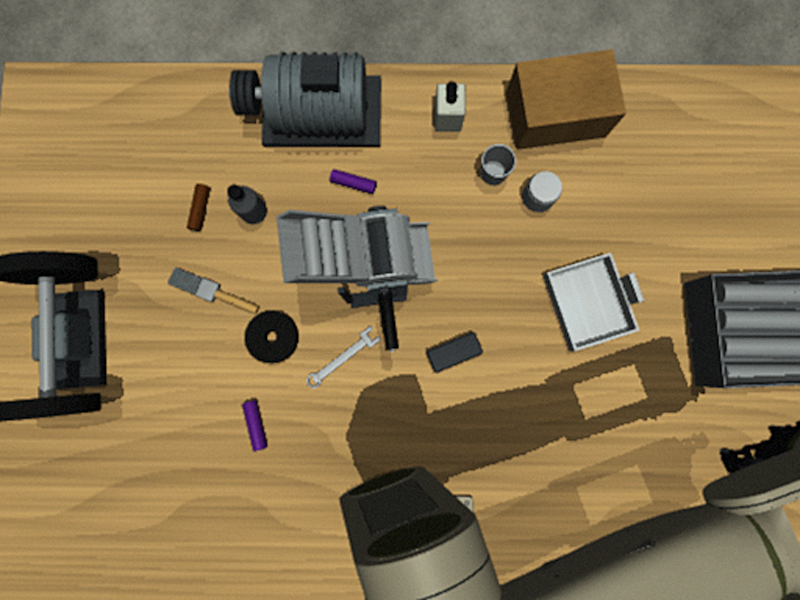

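The side view shows the feeder at (330,340), with its hopper towards the viewer and the crank grip at (415,325). In the top view the drum is at (385,245), the grip at (390,320), the chute lip at (432,255), the tray at (592,302) and its tab at (632,290).

What could be mistaken in the top view:
- **Tray:** the pale metal tray at (592,302), or the dark roller bin at (750,330). I choose the pale one with a tab.
- **Rollers:** purple at (353,181) and (254,425), brown at (198,207), and the bin's rollers. None of these are meant.
- **Crank grip:** the black sleeve at (390,320), or the compound bar at (455,350). I choose the sleeve.

```bash
python3 - <<'E'
from h import *
s=dict(np.load("top.npz"));a=dict(np.load("side.npz"))
P=cloud(s);Q=cloud(a);f=.64
def reg(P,u0,u1,v0,v1,z0,z1):
    m=np.zeros(P.shape[:2],bool);m[int(v0*f):int(v1*f),int(u0*f):int(u1*f)]=1
    m&=(P[...,2]>z0)&(P[...,2]<z1);return m
def rect(p):
    r=cv2.minAreaRect(p[:,:2].astype(np.float32));print("rect",np.round(r[0],1),np.round(r[1],1),round(r[2],2))
m=reg(P,535,660,240,360,38,52);rect(P[m]);print(m.sum())
m=reg(P,535,660,240,360,80,110);rect(P[m]);print(P[m].mean(0),m.sum())
# crank grip
g=s["frame"].max(2)
m=reg(P,375,402,285,355,60,300)&(g<60);p=P[m];print("grip",m.sum(),p.min(0),p.max(0));rect(p)
c=p[:,:2].mean(0);_,_,V=np.linalg.svd(p[:,:2]-c);print(c,np.degrees(np.arctan2(V[0,1],V[0,0])),np.percentile(p[:,2],[5,50,95]))
m=reg(Q,385,450,310,345,60,300)&(a["frame"].max(2)<60);p=Q[m];print("gripside",m.sum(),p.min(0),p.max(0))
# feeder
m=reg(P,270,440,200,300,40,400);print("feeder",P[m].min(0),P[m].max(0));rect(P[m])
for n,r in(("chute",(412,440,215,290,40,160)),("hop",(275,345,205,290,150,400)),("drum",(390,412,215,280,150,260))):
    m=reg(P,*r);print(n,m.sum(),P[m].min(0),P[m].max(0));rect(P[m])
im=s["frame"][120:240,170:420];cv2.imwrite("pics/c1.png",cv2.resize(im,None,fx=3.2,fy=3.2,interpolation=cv2.INTER_CUBIC))
E
```

```text
rect [ 506.1 -354.5] [170.2 142.9] 17.88
381
rect [ 529.1 -425.5] [59.6 14.3] 18.9
[ 528.33225704 -424.22811347   91.73287767] 106
grip 371 [398.26778089  40.85107106  60.66034633] [517.54387394  92.31904537 231.07913393]
rect [457.1  58.5] [115.9  52. ] 8.13
[460.20777733  62.09896208] -175.24316345601534 [137.8391312  222.36306643 227.49057407]
gripside 338 [396.62565285  37.89227654 101.77478292] [515.45200064  78.48022241 230.58016664]
feeder [485.87045134 -30.39661796  41.25166234] [671.68130777 252.62154416 327.84328719]
rect [573.6 110.1] [186.1 270.1] 7.79
chute 472 [533.10553375 -30.39661796  60.4143625 ] [658.03381558  20.61613415 152.96225237]
rect [596.1   2.5] [120.8  51. ] 7.66
hop 1878 [505.36620452 139.74123127 197.47010351] [633.6776826  252.62154416 327.84328719]
rect [569.4 195.9] [125.3 109.6] 2.16
drum 562 [528.22829211  23.22797027 150.19662908] [650.57418808  61.4668995  224.59951482]
rect [589.4  42.3] [122.3  38.2] 0.03
```

View pics/c1.png

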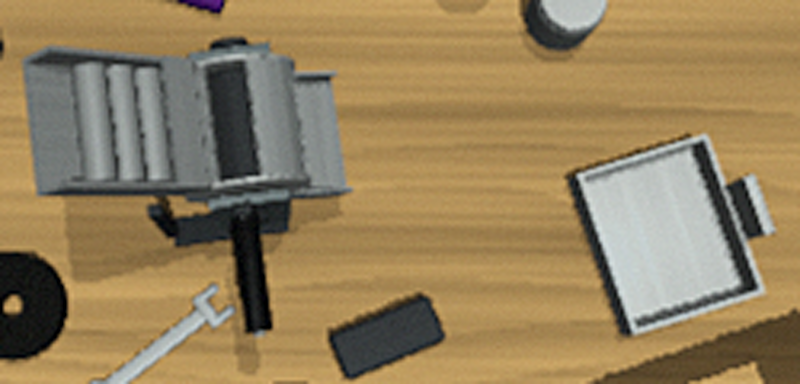

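The crop confirms the choices: the pale tray with its tab at (750,205), and the black crank grip at (252,270) with its far end tilting left. Next I'll get finer fits for the feeder pose.

```bash
python3 - <<'E'
from h import *
from scipy.optimize import least_squares
s=dict(np.load("top.npz"));a=dict(np.load("side.npz"));P=cloud(s).reshape(-1,3);Q=cloud(a).reshape(-1,3)
# table check, bias
for n,c in(("top",P),("side",Q)):
    m=(abs(c[:,0]-560)<30)&(abs(c[:,1]+190)<40);print(n,"table z",np.median(c[m,2]))
gt=s["frame"].max(2).ravel();gs=a["frame"].max(2).ravel()
for n,c,g in(("top",P,gt),("side",Q,gs)):
    m=(c[:,0]>395)&(c[:,0]<500)&(c[:,1]>20)&(c[:,1]<110)&(c[:,2]>190)&(c[:,2]<240)&(g<70);p=c[m]
    ff=lambda v:np.hypot((p[:,1]-v[0]-np.tan(v[1])*(p[:,0]-450))*np.cos(v[1]),p[:,2]-v[2])-12
    r=least_squares(ff,[58,.13,213],loss="soft_l1");print(n,"grip y@450,yaw,z",r.x[0],np.degrees(r.x[1]),r.x[2],m.sum(),p[:,0].min(),p[:,0].max(),np.sqrt(np.mean(r.fun**2)))
yaw=np.radians(7.7)
ex=np.array([np.cos(yaw),np.sin(yaw)]);ey=np.array([-ex[1],ex[0]])
for n,c in(("top",P),("side",Q)):
    X=c[:,:2]@ex;Y=c[:,:2]@ey
    mid=np.array([588,40]);X0=mid@ex;Y0=mid@ey
    m=(abs(X-X0)<45)&(Y-Y0<20)&(Y-Y0>-60)&(c[:,2]>165)&(c[:,2]<235)
    f2=lambda v:np.hypot(Y[m]-v,c[m,2]-160)-60
    r=least_squares(f2,[Y0],loss="soft_l1",f_scale=2);print(n,"drum axis Y",r.x,Y0,m.sum(),np.median(abs(r.fun)))
    # lip and chute
    m=(abs(X-X0)<75)&(Y-Y0<-62)&(Y-Y0>-115)&(c[:,2]>50)&(c[:,2]<140)
    if m.sum()>20:
        print(" chute X range",np.percentile(X[m],[1,99])-X0,"lip Y",np.percentile(Y[m],[.5,2])-Y0,"rect",cv2.minAreaRect(c[m,:2].astype(np.float32)))
    m=(Y-Y0>95)&(Y-Y0<190)&(abs(X-X0)<90)&(c[:,2]>215)&(c[:,2]<340);print(" hopper X",np.percentile(X[m],[1,99])-X0)
# yaw from hopper top edge & chute lip via line fit
X=P[:,:2]@ex;Y=P[:,:2]@ey
for lo,hi in((-68,68),):
  b=[]
  for x in range(-45,46,5):
    m=(abs(X-X0-x)<4)&(Y-Y0<-60)&(Y-Y0>-115)&(P[:,2]>50)&(P[:,2]<140)
    if m.sum()>3:b.append((x,Y[m].min()-Y0))
  b=np.array(b);k=np.polyfit(b[:,0],b[:,1],1);print("lip slope deg",np.degrees(np.arctan(k[0])),k[1])
  b=[]
  for x in range(-45,46,5):
    m=(abs(X-X0-x)<4)&(Y-Y0>100)&(Y-Y0<250)&(P[:,2]>280)
    if m.sum()>3:b.append((x,Y[m].max()-Y0))
  b=np.array(b);k=np.polyfit(b[:,0],b[:,1],1);print("hop slope deg",np.degrees(np.arctan(k[0])),k[1])
# tray
m=(P[:,0]>400)&(P[:,0]<620)&(P[:,1]>-450)&(P[:,1]<-250)
for z0,z1 in((38,52),(80,110)):
    p=P[m&(P[:,2]>z0)&(P[:,2]<z1)];print("tray",cv2.minAreaRect(p[:,:2].astype(np.float32)),np.median(p[:,2]))
print(X0,Y0)
E
```

```text
top table z -0.722842757172657
side table z -0.10552489357633021
top grip y@450,yaw,z 62.82100507327746 8.01869642474329 213.3735420401044 304 398.26778088601867 498.4572909250813 1.8868855608125252
side grip y@450,yaw,z 59.20103207757612 7.945963950092807 214.32816319180884 299 396.6256528468515 499.7373151181599 2.072936854433911
top drum axis Y [-2.35455716] -39.14454903736227 404 0.9771820776407409
 hopper X [-56.47944022  58.88568817]
side drum axis Y [-64.57439542] -39.14454903736227 274 6.469470606488581
 hopper X [-59.8876145   55.83897047]Traceback (most recent call last):
  File "<stdin>", line 32, in <module>
IndexError: too many indices for array: array is 1-dimensional, but 2 were indexed
```

```bash
python3 - <<'E'
from h import *
from scipy.optimize import least_squares
s=dict(np.load("top.npz"));a=dict(np.load("side.npz"));P=cloud(s).reshape(-1,3);Q=cloud(a).reshape(-1,3)
yaw=np.radians(8)
ex=np.array([np.cos(yaw),np.sin(yaw)]);ey=np.array([-ex[1],ex[0]]);M=np.array([585,78.])
def L(c):
    return (c[:,:2]-M)@ex,(c[:,:2]-M)@ey,c[:,2]
for n,c in(("top",P),("side",Q)):
    X,Y,Z=L(c)
    m=(abs(X)<45)&(Y<5)&(Y>-65)&(Z>168)&(Z<235)
    r=least_squares(lambda v:np.hypot(Y[m]-v[0]-v[1]*X[m],Z[m]-160)-60,[0,0],loss="soft_l1",f_scale=2);print(n,"drum axis Y,yawcorr",r.x,m.sum(),np.median(abs(r.fun)))
    m=(abs(X)<75)&(Y<-66)&(Y>-125)&(Z>50)&(Z<150)
    if m.sum()>20: print(" chute X",np.percentile(X[m],[1,99]),"Y",Y[m].min(),cv2.minAreaRect(c[m,:2].astype(np.float32)))
    m=(Y>95)&(Y<190)&(abs(X)<90)&(Z>215)&(Z<340);print(" hopper X",np.percentile(X[m],[1,99]))
    m=(abs(X)<90)&(X<-40)&(abs(Y)<40)&(Z>185)&(Z<215)&(X>-90);print(" frame X",np.percentile(X[m],[1,5,50]) if m.sum() else 0)
    m=(X<-80)&(abs(Y)<40)&(Z>190)&(Z<230);print(" grip X",np.percentile(X[m],[1,99]))
X,Y,Z=L(P)
for nm,sg,zl,zh,ya,yb in(("lip",-1,50,140,-125,-66),("hop",1,280,340,100,250)):
    b=[]
    for x in range(-45,46,5):
        m=(abs(X-x)<4)&(Y>ya)&(Y<yb)&(Z>zl)&(Z<zh)
        if m.sum()>3:b.append((x,sg*(sg*Y[m]).max()))
    b=np.array(b);
    if len(b)>4: k=np.polyfit(b[:,0],b[:,1],1);print(nm,"yawcorr",np.degrees(np.arctan(k[0])),k[1])
m=(P[:,0]>400)&(P[:,0]<620)&(P[:,1]>-450)&(P[:,1]<-250)
for z0,z1 in((38,52),(80,110)):
    p=P[m&(P[:,2]>z0)&(P[:,2]<z1)];print("tray",cv2.minAreaRect(p[:,:2].astype(np.float32)),np.median(p[:,2]))
m=(P[:,0]>440)&(P[:,0]<580)&(P[:,1]>-420)&(P[:,1]<-290)&(P[:,2]<15);print("floor",cv2.minAreaRect(P[m][:,:2].astype(np.float32)))
E
```

```text
top drum axis Y,yawcorr [-0.69093751  0.00236547] 648 1.8360661935302964
 chute X [-59.29495855  59.9963056 ] Y -101.88228047343364 ((597.1434326171875, -4.972806930541992), (120.80284881591797, 35.61378860473633), 7.786288261413574)
 hopper X [-57.99277255  57.21778266]
 frame X [-79.94204732 -71.45261944 -56.6250206 ]
 grip X [-189.62393765  -81.25281336]
side drum axis Y,yawcorr [ 2.57224627e+01 -8.93198836e-03] 482 12.671895687125254
 hopper X [-61.29419454  54.97119712]
 frame X [-88.03109037 -86.68017088 -59.7427223 ]
 grip X [-534.96542715  -81.8618627 ]
lip yawcorr 0.3077297921425044 -97.70601876693955
hop yawcorr 0.22288352242673887 166.78022523366465
tray ((506.1070861816406, -354.482421875), (170.20579528808594, 142.90304565429688), 17.87732696533203) 43.69372986519693
tray ((529.0933227539062, -425.47528076171875), (59.550018310546875, 14.269062995910645), 18.901777267456055) 93.10027903620312
floor ((509.9915771484375, -354.8475646972656), (139.65936279296875, 130.0613555908203), 0.2656978964805603)
```

Feeder: middle (585,77.5), yaw about 8.05°. The grip is near q≈-0.05. Tray centre is (506,-354.5), yaw 18°, with the tab at (529.5,-426.3). I'll move above the tab now.

apply_moves(series="0.128 0.003 0 0 -1;0.128 0.003 0 0 -1;0.128 0.003 0 0 -1;0.128 0.003 0 0 -1;0.128 0.003 0 0 -1", squeeze=60)

```text
time: 0.52
tool_pos: [424.9, -470.9, 230.7]
tcp_rot: [-180.0, 0.0, 24.3]
ft_force: [0.5, -0.2, 0.3]
finger_gap: 85.3
grip_force: 0.0
```

apply_moves(series="0.128 0.003 0 0 -1;0.128 0.003 0 0 -1;0.128 0.003 0 0 -1;0 0 0 0.055 -1;0 0 0 0 -1")

```text
time: 0.93
tool_pos: [531.4, -425.2, 230.0]
tcp_rot: [-179.9, 0.0, 17.9]
ft_force: [0.2, -0.9, -0.4]
finger_gap: 85.4
grip_force: 0.0
```

apply_moves(series="-0.007 0.002 0.116 0 -1;0 0 0.116 0 -1;0 0 0.116 0 -1;0 0 0.116 0 -1;0 0 0.11 0 -1")

```text
time: 1.35
tool_pos: [526.2, -428.8, 57.0]
tcp_rot: [-180.0, 0.0, 18.1]
ft_force: [0.8, -0.6, -0.1]
finger_gap: 85.5
grip_force: 0.0
```

apply_moves(series="0 0 0 0 1;0 0 0 0 1;0 0 0 0 1;0 0 0 0 1;0 0 0 0 1")

```text
time: 1.77
tool_pos: [529.4, -430.1, 62.8]
tcp_rot: [179.7, -0.1, 18.0]
ft_force: [-0.9, 0.1, 1.2]
finger_gap: 25.8
grip_force: 0.0
```

apply_moves(series="0 0 0 0 1;0 0 0 0 1;0 0 0 0 1;0 0 0 0 1;0 0 0 0 1")

```text
time: 2.18
tool_pos: [529.1, -429.1, 62.0]
tcp_rot: [179.8, -0.1, 18.0]
ft_force: [-1.0, 3.2, 7.0]
finger_gap: 11.2
grip_force: 59.4
```

apply_moves(series="0 0 0 0.022 1;0 0 0 0.022 1;0 0 0 0.022 1;0 0 0 0.021 1;0.01 -0.025 0 0 1")

```text
time: 2.6
tool_pos: [530.6, -423.5, 62.0]
tcp_rot: [179.7, -0.1, 7.8]
ft_force: [-0.8, -5.8, 5.1]
finger_gap: 11.2
grip_force: 59.5
```

apply_moves(series="0.026 -0.061 0 0 1;0.026 -0.061 0 0 1;0.026 -0.061 0 0 1;0.026 -0.061 0 0 1;0.026 -0.061 0 0 1")

```text
time: 3.02
tool_pos: [557.1, -325.8, 62.0]
tcp_rot: [179.7, -0.2, 8.0]
ft_force: [-2.0, -5.9, 6.2]
finger_gap: 10.9
grip_force: 59.5
```

apply_moves(series="0.026 -0.061 0 0 1;0.026 -0.061 0 0 1;0.026 -0.061 0 0 1;0.026 -0.061 0 0 1;0.026 -0.061 0 0 1")

```text
time: 3.43
tool_pos: [583.3, -229.5, 62.0]
tcp_rot: [179.7, -0.2, 8.1]
ft_force: [-1.6, -5.7, 7.0]
finger_gap: 11.3
grip_force: 59.7
```

apply_moves(series="0.026 -0.061 0 0 1;0.026 -0.061 0 0 1;0.026 -0.061 0 0 1;0 0 0 0 1;0 0 0 0 1")

```text
time: 3.85
tool_pos: [599.7, -169.0, 62.0]
tcp_rot: [180.0, -0.3, 8.2]
ft_force: [1.7, 6.5, 6.3]
finger_gap: 11.4
grip_force: 59.7
```

apply_moves(series="0.0157 -0.0376 0 0 1;0.0157 -0.0376 0 0 1;0.0157 -0.0376 0 0 1;0.0157 -0.0376 0 0 1;0 0 0 0 1")

```text
time: 4.27
tool_pos: [611.8, -122.6, 62.0]
tcp_rot: [179.9, -0.3, 8.1]
ft_force: [1.5, 1.9, 6.9]
finger_gap: 11.0
grip_force: 60.5
```

```bash
cat > tray.py <<'E'
from h import *
import sys
s=snapshot("top");P=cloud(s).reshape(-1,3)
yaw=np.radians(8.05);ex=np.array([np.cos(yaw),np.sin(yaw)]);ey=np.array([-ex[1],ex[0]]);M=np.array([585,77.5])
X,Y=(P[:,:2]-M)@ex,(P[:,:2]-M)@ey;Z=P[:,2]
# left/right walls visible outside chute, for Y in -190..-110
m=(Z>36)&(Z<50)&(Y>-195)&(Y<-108)&(abs(X)<110)
print("rim X range",np.percentile(X[m],[1,99]),"Y min",Y[m].min(), m.sum())
for sg in(-1,1):
    q=m&(sg*X>70);k=np.polyfit(Y[q],X[q],1);print("wall",sg,np.median(X[q]),"slope deg",np.degrees(k[0]),q.sum())
q=m&(abs(X)<70)&(Y<-175);k=np.polyfit(X[q],Y[q],1);print("back wall Y",np.median(Y[q]),np.degrees(k[0]),q.sum())
q=(Z>80)&(Z<105)&(Y<-185)&(Y>-225)&(abs(X)<45);print("tab",X[q].min() if q.any() else 0,X[q].max() if q.any() else 0,np.median(Y[q]))
im=s["frame"][110:250,150:390];cv2.imwrite(f"pics/{sys.argv[1]}.png",cv2.resize(im,None,fx=3,fy=3,interpolation=cv2.INTER_CUBIC))
print({k:np.round(sense()[k],1) for k in("tool_pos","tcp_rot","ft_force")})
E
python3 tray.py t1
```

```text
rim X range [-85.66473744  84.10836625] Y min -194.83276480531097 96
wall -1 -82.25938622068716 slope deg -5.972566935964392 22
wall 1 81.14054497749737 slope deg -0.21565461572066738 38
back wall Y -191.9882626320395 0.295501299351759 36
tab -30.70759421954878 -18.67735341728305 -198.65018847540927
{'tool_pos': array([ 611.8, -122.7,   62. ]), 'tcp_rot': array([179.9,  -0.3,   8.1]), 'ft_force': array([1.7, 3.8, 7.4])}
```

View pics/t1.png

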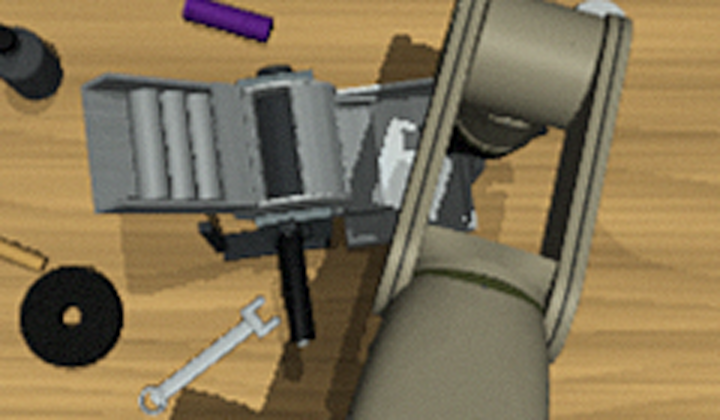

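The picture shows the tray under the chute at about (430,165). The arm covers part of it. I'll release, rise, and re-measure.

apply_moves(series="0 0 0 0 -1;0 0 0 0 -1;0 0 0 0 -1;0 0 0 0 -1;0 0 0 0 -1")

```text
time: 4.73
tool_pos: [609.2, -123.6, 58.8]
tcp_rot: [-180.0, 0.0, 8.0]
ft_force: [-0.6, 0.0, 0.6]
finger_gap: 71.2
grip_force: 0.0
```

apply_moves(series="0 0 -0.06 0 -1;0 0 -0.139 0 -1;0 0 -0.139 0 -1;0 0 -0.139 0 -1;0 0 -0.139 0 -1")

```text
time: 5.15
tool_pos: [608.9, -123.5, 245.4]
tcp_rot: [-180.0, 0.0, 8.0]
ft_force: [1.9, -0.4, 0.6]
finger_gap: 85.0
grip_force: 0.0
```

apply_moves(series="-0.1 0.03 0 0 -1;-0.13 0.03 0 0 -1;-0.13 0.03 0 0 -1;-0.13 0.03 0 0 -1;0 0 0 0 -1")

```text
time: 5.57
tool_pos: [463.2, -181.1, 242.5]
tcp_rot: [-180.0, 0.3, 7.9]
ft_force: [-0.0, 0.5, -0.3]
finger_gap: 85.6
grip_force: 0.0
```

```bash
python3 tray.py t2
```

```text
rim X range [-85.78533286  83.91264932] Y min -194.9537651891139 192
wall -1 -83.09042764724876 slope deg -2.174007975716315 55
wall 1 80.6142459198295 slope deg 1.8509335177166832 56
back wall Y -191.78079334352194 -0.15139026108477102 81
tab -30.89420261975211 29.343002399985156 -199.73036325927595
{'tool_pos': array([ 466.1, -180.6,  243.3]), 'tcp_rot': array([-1.8e+02,  1.0e-01,  7.8e+00]), 'ft_force': array([0.5, 0.8, 0.6])}
```

View pics/t2.png

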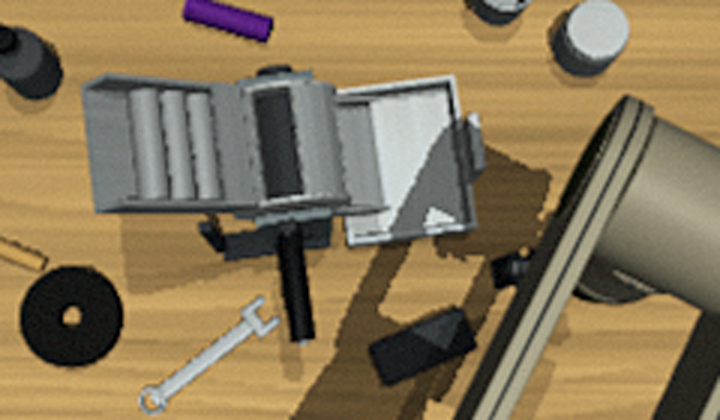

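The picture shows the tray squarely under the chute: its open part is at (410,160), the tab at (475,145), and the measured offset is under 1 mm. Now to the crank grip.

apply_moves(series="-0.003 -0.115 -0.05 0 -1;-0.003 -0.115 -0.05 0 -1;-0.003 -0.115 0 0 -1;-0.003 -0.115 0 0 -1;-0.003 -0.115 0 0 -1")

```text
time: 6.03
tool_pos: [440.9, -7.8, 274.5]
tcp_rot: [180.0, -0.1, 8.0]
ft_force: [0.4, 0.4, -0.3]
finger_gap: 85.4
grip_force: 0.0
```

apply_moves(series="-0.003 -0.115 0 0 -1;-0.003 -0.115 0 0 -1;0 0 0 0 -1;0 0 0 0 -1")

```text
time: 6.37
tool_pos: [429.4, 60.7, 274.1]
tcp_rot: [-180.0, -0.0, 8.3]
ft_force: [-0.3, -1.2, -0.5]
finger_gap: 85.7
grip_force: 0.0
```

apply_moves(series="-0.006 0.004 0.05 0 -1;-0.006 0.004 0.08 0 -1;0 0 0.08 0 -1;0 0 0.06 0 -1;0 0 0 0 -1")

```text
time: 6.78
tool_pos: [423.9, 54.7, 188.6]
tcp_rot: [-180.0, 0.4, 7.9]
ft_force: [-0.6, 0.8, -0.5]
finger_gap: 85.4
grip_force: 0.0
```

apply_moves(series="0 0 0 0 0.7;0 0 0 0 0.7;0 0 0 0 0.7;0 0 0 0 0.7;0 0 0 0 0.7", squeeze=40)

```text
time: 7.2
tool_pos: [426.5, 56.0, 194.0]
tcp_rot: [-180.0, -0.1, 8.0]
ft_force: [0.7, 5.9, 0.5]
finger_gap: 25.3
grip_force: 2.5
```

apply_moves(series="0 0 0 0 0.7;0 0 0 0 0.7;0 0 0 0 0.7")

```text
time: 7.45
tool_pos: [426.6, 56.1, 193.9]
tcp_rot: [-180.0, -0.1, 8.0]
ft_force: [-0.0, 2.1, 5.3]
finger_gap: 22.9
grip_force: 39.0
```

```bash
cat > arc.py <<'E'
import numpy as np
q=-0.02
for k in range(18):
    r=[]
    for i in range(5):
        n=q+.07;r.append("0 %.4f %.4f 0 0.7"%(55*(np.sin(n)-np.sin(q))/300,-55*(np.cos(n)-np.cos(q))/300));q=n
    print(k,"q->%.2f"%q,";".join(r))
E
python3 arc.py
```

```text
0 q->0.33 0 0.0128 0.0002 0 0.7;0 0.0128 0.0011 0 0.7;0 0.0127 0.0020 0 0.7;0 0.0125 0.0029 0 0.7;0 0.0123 0.0037 0 0.7
1 q->0.68 0 0.0120 0.0046 0 0.7;0 0.0116 0.0054 0 0.7;0 0.0112 0.0062 0 0.7;0 0.0108 0.0070 0 0.7;0 0.0103 0.0077 0 0.7
2 q->1.03 0 0.0097 0.0084 0 0.7;0 0.0091 0.0091 0 0.7;0 0.0084 0.0097 0 0.7;0 0.0077 0.0102 0 0.7;0 0.0070 0.0108 0 0.7
3 q->1.38 0 0.0062 0.0112 0 0.7;0 0.0054 0.0116 0 0.7;0 0.0046 0.0120 0 0.7;0 0.0037 0.0123 0 0.7;0 0.0029 0.0125 0 0.7
4 q->1.73 0 0.0020 0.0127 0 0.7;0 0.0011 0.0128 0 0.7;0 0.0002 0.0128 0 0.7;0 -0.0007 0.0128 0 0.7;0 -0.0016 0.0127 0 0.7
5 q->2.08 0 -0.0025 0.0126 0 0.7;0 -0.0034 0.0124 0 0.7;0 -0.0042 0.0121 0 0.7;0 -0.0050 0.0118 0 0.7;0 -0.0059 0.0114 0 0.7
6 q->2.43 0 -0.0066 0.0110 0 0.7;0 -0.0074 0.0105 0 0.7;0 -0.0081 0.0099 0 0.7;0 -0.0088 0.0094 0 0.7;0 -0.0094 0.0087 0 0.7
7 q->2.78 0 -0.0100 0.0080 0 0.7;0 -0.0105 0.0073 0 0.7;0 -0.0110 0.0066 0 0.7;0 -0.0115 0.0058 0 0.7;0 -0.0118 0.0050 0 0.7
8 q->3.13 0 -0.0122 0.0041 0 0.7;0 -0.0124 0.0033 0 0.7;0 -0.0126 0.0024 0 0.7;0 -0.0127 0.0015 0 0.7;0 -0.0128 0.0006 0 0.
[... 457 characters left out ...]
.0045 -0.0120 0 0.7;0 -0.0036 -0.0123 0 0.7;0 -0.0028 -0.0125 0 0.7
13 q->4.88 0 -0.0019 -0.0127 0 0.7;0 -0.0010 -0.0128 0 0.7;0 -0.0001 -0.0128 0 0.7;0 0.0008 -0.0128 0 0.7;0 0.0017 -0.0127 0 0.7
14 q->5.23 0 0.0026 -0.0126 0 0.7;0 0.0035 -0.0124 0 0.7;0 0.0043 -0.0121 0 0.7;0 0.0051 -0.0118 0 0.7;0 0.0060 -0.0114 0 0.7
15 q->5.58 0 0.0067 -0.0109 0 0.7;0 0.0075 -0.0104 0 0.7;0 0.0082 -0.0099 0 0.7;0 0.0089 -0.0093 0 0.7;0 0.0095 -0.0086 0 0.7
16 q->5.93 0 0.0101 -0.0079 0 0.7;0 0.0106 -0.0072 0 0.7;0 0.0111 -0.0065 0 0.7;0 0.0115 -0.0057 0 0.7;0 0.0119 -0.0049 0 0.7
17 q->6.28 0 0.0122 -0.0040 0 0.7;0 0.0124 -0.0032 0 0.7;0 0.0126 -0.0023 0 0.7;0 0.0128 -0.0014 0 0.7;0 0.0128 -0.0005 0 0.7
```

apply_moves(series="0 0.0128 0.0002 0 0.7;0 0.0128 0.0011 0 0.7;0 0.0127 0.002 0 0.7;0 0.0125 0.0029 0 0.7;0 0.0123 0.0037 0 0.7")

```text
time: 7.87
tool_pos: [429.3, 37.2, 191.7]
tcp_rot: [-180.0, -0.2, 8.0]
ft_force: [-3.5, 2.1, 13.4]
finger_gap: 23.2
grip_force: 39.6
```

apply_moves(series="0 0.012 0.0046 0 0.7;0 0.0116 0.0054 0 0.7;0 0.0112 0.0062 0 0.7;0 0.0108 0.007 0 0.7;0 0.0103 0.0077 0 0.7")

```text
time: 8.28
tool_pos: [431.9, 19.2, 182.4]
tcp_rot: [179.8, -0.2, 8.0]
ft_force: [-2.1, -4.4, 9.3]
finger_gap: 22.6
grip_force: 39.8
```

```bash
cat > chk.py <<'E'
from h import *
import sys
yaw=np.radians(8.05);ex=np.array([np.cos(yaw),np.sin(yaw)]);ey=np.array([-ex[1],ex[0]]);M=np.array([585,77.5])
st=sense();t=st["tool_pos"];a=t[:2]-M
print("TCP local",np.round([a@ex,a@ey,t[2]+18.7],1),"F",np.round(st["ft_force"],1))
o=[]
for n in("top","side"):
    s=snapshot(n);P=cloud(s).reshape(-1,3);X,Y=(P[:,:2]-M)@ex,(P[:,:2]-M)@ey;Z=P[:,2]
    b=(abs(X)<72)&(Y>-184)&(Y<-70);q=b&(Z>14)&(Z<42)
    print(n,"floor px",(b&(Z<12)).sum(),"roller px",q.sum(),"Y range",np.round(np.percentile(Y[q],[2,98]),0) if q.sum()>5 else "")
    h=(Y>60)&(Y<190)&(abs(X)<15)&(Z>170); o.append(s["frame"])
if len(sys.argv)>1:
    cv2.imwrite(f"pics/{sys.argv[1]}.png",np.vstack([cv2.resize(o[0][110:250,150:390],(480,280)),cv2.resize(o[1][150:290,140:380],(480,280))]))
E
python3 chk.py k1
```

```text
TCP local [-159.7  -36.3  201.1] F [-2.1 -4.4  9.3]
top floor px 902 roller px 0 Y range 
side floor px 191 roller px 0 Y range
```

View pics/k1.png

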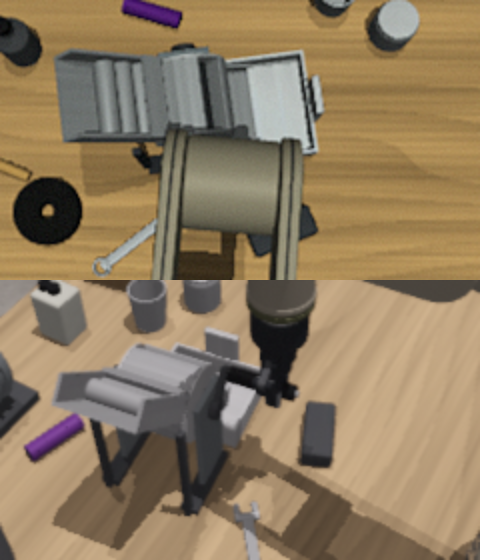

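The top view shows the pocket turned towards the chute at (210,90), and the tray empty at (275,95). The side view shows the hand holding the grip at (265,375). The first two arcs tracked well, so I'll continue.

apply_moves(series="0 0.0097 0.0084 0 0.7;0 0.0091 0.0091 0 0.7;0 0.0084 0.0097 0 0.7;0 0.0077 0.0102 0 0.7;0 0.007 0.0108 0 0.7")

```text
time: 8.8
tool_pos: [433.8, 6.4, 168.1]
tcp_rot: [179.8, -0.2, 8.0]
ft_force: [-1.6, -5.9, 10.5]
finger_gap: 22.6
grip_force: 40.0
```

apply_moves(series="0 0.0062 0.0112 0 0.7;0 0.0054 0.0116 0 0.7;0 0.0046 0.012 0 0.7;0 0.0037 0.0123 0 0.7;0 0.0029 0.0125 0 0.7")

```text
time: 9.22
tool_pos: [434.8, -0.8, 149.8]
tcp_rot: [179.8, -0.2, 8.0]
ft_force: [-0.5, -6.9, 8.4]
finger_gap: 23.1
grip_force: 39.7
```

apply_moves(series="0 0.002 0.0127 0 0.7;0 0.0011 0.0128 0 0.7;0 0.0002 0.0128 0 0.7;0 -0.0007 0.0128 0 0.7;0 -0.0016 0.0127 0 0.7")

```text
time: 9.63
tool_pos: [434.8, -1.1, 130.2]
tcp_rot: [179.8, -0.1, 8.0]
ft_force: [1.9, -8.1, 5.7]
finger_gap: 22.7
grip_force: 39.4
```

```bash
python3 chk.py
```

```text
TCP local [-159.7  -56.8  148.9] F [ 1.9 -8.1  5.7]
top floor px 943 roller px 0 Y range 
side floor px 145 roller px 0 Y range
```

apply_moves(series="0 -0.0025 0.0126 0 0.7;0 -0.0034 0.0124 0 0.7;0 -0.0042 0.0121 0 0.7;0 -0.005 0.0118 0 0.7;0 -0.0059 0.0114 0 0.7")

```text
time: 10.15
tool_pos: [433.8, 5.5, 111.6]
tcp_rot: [179.8, -0.1, 8.0]
ft_force: [3.1, -6.0, 0.3]
finger_gap: 23.0
grip_force: 39.9
```

```bash
python3 chk.py
```

```text
TCP local [-159.8  -50.1  130.3] F [ 3.1 -6.   0.3]
top floor px 997 roller px 0 Y range 
side floor px 157 roller px 0 Y range
```

apply_moves(series="0 -0.0066 0.011 0 0.7;0 -0.0074 0.0105 0 0.7;0 -0.0081 0.0099 0 0.7;0 -0.0088 0.0094 0 0.7;0 -0.0094 0.0087 0 0.7")

```text
time: 10.67
tool_pos: [432.0, 18.0, 96.7]
tcp_rot: [179.9, -0.1, 8.0]
ft_force: [3.0, -4.0, 1.4]
finger_gap: 22.9
grip_force: 40.7
```

```bash
python3 chk.py k2
```

```text
TCP local [-159.8  -37.5  115.4] F [ 3.  -4.   1.4]
top floor px 1042 roller px 0 Y range 
side floor px 163 roller px 0 Y range
```

View pics/k2.png

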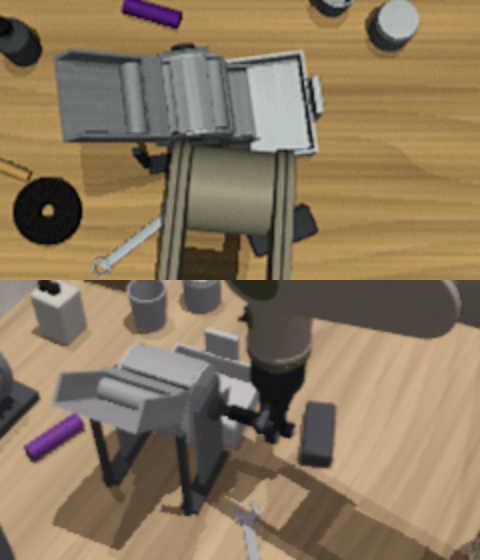

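In the top view fewer rollers remain in the hopper, at (130,95). A roller rides in the drum pocket at (215,90), heading for the chute.

apply_moves(series="0 -0.01 0.008 0 0.7;0 -0.0105 0.0073 0 0.7;0 -0.011 0.0066 0 0.7;0 -0.0115 0.0058 0 0.7;0 -0.0118 0.005 0 0.7")

```text
time: 11.18
tool_pos: [429.5, 35.3, 86.9]
tcp_rot: [180.0, -0.1, 8.0]
ft_force: [2.4, -2.1, 5.2]
finger_gap: 22.9
grip_force: 41.0
```

apply_moves(series="0 -0.0122 0.0041 0 0.7;0 -0.0124 0.0033 0 0.7;0 -0.0126 0.0024 0 0.7;0 -0.0127 0.0015 0 0.7;0 -0.0128 0.0006 0 0.7")

```text
time: 11.6
tool_pos: [426.9, 54.1, 83.9]
tcp_rot: [180.0, -0.1, 8.0]
ft_force: [-1.5, -4.6, 13.5]
finger_gap: 22.9
grip_force: 41.6
```

```bash
python3 chk.py
```

```text
TCP local [-159.8   -1.   102.6] F [-1.5 -4.6 13.5]
top floor px 1063 roller px 0 Y range 
side floor px 171 roller px 0 Y range
```

apply_moves(series="0 -0.0128 -0.0003 0 0.7;0 -0.0128 -0.0012 0 0.7;0 -0.0127 -0.0021 0 0.7;0 -0.0125 -0.003 0 0.7;0 -0.0122 -0.0038 0 0.7")

```text
time: 12.12
tool_pos: [424.4, 71.8, 87.4]
tcp_rot: [179.8, -0.1, 8.0]
ft_force: [-1.4, -11.2, 14.0]
finger_gap: 23.1
grip_force: 41.9
```

```bash
python3 chk.py
```

```text
TCP local [-159.8   16.8  106.1] F [ -1.4 -11.2  14. ]
top floor px 788 roller px 0 Y range 
side floor px 87 roller px 9 Y range [-137. -132.]
```

apply_moves(series="0 0 0 0 0.7;0 0 0 0 0.7;0 0 0 0 0.7;0 0 0 0 0.7")

```text
time: 12.55
tool_pos: [424.3, 72.3, 87.5]
tcp_rot: [179.9, -0.1, 8.0]
ft_force: [-3.0, -6.8, 16.8]
finger_gap: 22.8
grip_force: 42.0
```

```bash
python3 chk.py k3
```

```text
TCP local [-159.8   17.4  106.2] F [-3.  -6.8 16.8]
top floor px 893 roller px 206 Y range [-183. -163.]
side floor px 101 roller px 48 Y range [-182. -164.]
```

View pics/k3.png

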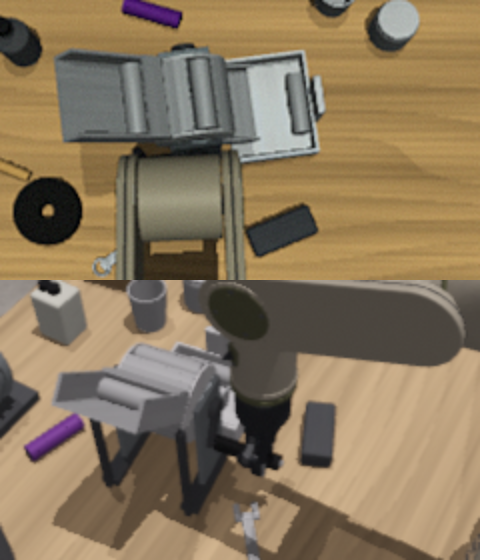

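One roller is in the tray at (298,100) in the top view. The next one is in the pocket at (203,90). Continuing.

apply_moves(series="0 -0.0119 -0.0047 0 0.7;0 -0.0116 -0.0055 0 0.7;0 -0.0112 -0.0063 0 0.7;0 -0.0107 -0.0071 0 0.7;0 -0.0102 -0.0078 0 0.7")

```text
time: 13.07
tool_pos: [422.0, 87.6, 96.7]
tcp_rot: [179.8, -0.1, 8.0]
ft_force: [0.5, -15.6, 11.6]
finger_gap: 22.9
grip_force: 41.7
```

apply_moves(series="0 -0.0096 -0.0085 0 0.7;0 -0.009 -0.0091 0 0.7;0 -0.0083 -0.0098 0 0.7;0 -0.0076 -0.0103 0 0.7;0 -0.0069 -0.0108 0 0.7")

```text
time: 13.48
tool_pos: [420.3, 99.3, 110.6]
tcp_rot: [179.7, -0.1, 8.0]
ft_force: [5.2, -17.2, 3.3]
finger_gap: 23.0
grip_force: 41.2
```

apply_moves(series="0 -0.0061 -0.0113 0 0.7;0 -0.0053 -0.0117 0 0.7;0 -0.0045 -0.012 0 0.7;0 -0.0036 -0.0123 0 0.7;0 -0.0028 -0.0125 0 0.7")

```text
time: 13.9
tool_pos: [419.3, 106.1, 127.9]
tcp_rot: [179.7, -0.1, 8.0]
ft_force: [8.4, -14.6, -1.5]
finger_gap: 22.9
grip_force: 40.7
```

```bash
python3 chk.py
```

```text
TCP local [-160.1   51.5  146.6] F [  8.4 -14.6  -1.5]
top floor px 895 roller px 212 Y range [-183. -163.]
side floor px 17 roller px 3 Y range
```

apply_moves(series="0 -0.0019 -0.0127 0 0.7;0 -0.001 -0.0128 0 0.7;0 -0.0001 -0.0128 0 0.7;0 0.0008 -0.0128 0 0.7;0 0.0017 -0.0127 0 0.7")

```text
time: 14.42
tool_pos: [419.2, 106.7, 146.5]
tcp_rot: [179.8, -0.1, 8.0]
ft_force: [9.9, -10.3, -5.4]
finger_gap: 22.7
grip_force: 40.2
```

```bash
python3 chk.py
```

```text
TCP local [-160.1   52.2  165.2] F [  9.9 -10.3  -5.4]
top floor px 892 roller px 212 Y range [-184. -163.]
side floor px 44 roller px 4 Y range
```

apply_moves(series="0 0.0026 -0.0126 0 0.7;0 0.0035 -0.0124 0 0.7;0 0.0043 -0.0121 0 0.7;0 0 0 0 0.7;0 0 0 0 0.7")

```text
time: 14.93
tool_pos: [419.6, 103.9, 157.8]
tcp_rot: [179.8, -0.1, 8.0]
ft_force: [7.6, -9.3, -2.5]
finger_gap: 22.9
grip_force: 40.4
```

apply_moves(series="0 0 0 0 0.7;0 0 0 0 0.7;0 0 0 0 0.7")

```text
time: 15.18
tool_pos: [419.6, 103.9, 157.8]
tcp_rot: [179.8, -0.1, 8.0]
ft_force: [7.9, -9.8, -1.9]
finger_gap: 22.7
grip_force: 40.4
```

```bash
python3 chk.py k4
```

```text
TCP local [-160.1   49.3  176.5] F [ 7.9 -9.8 -1.9]
top floor px 631 roller px 477 Y range [-183. -133.]
side floor px 51 roller px 26 Y range [-183. -141.]
```

View pics/k4.png

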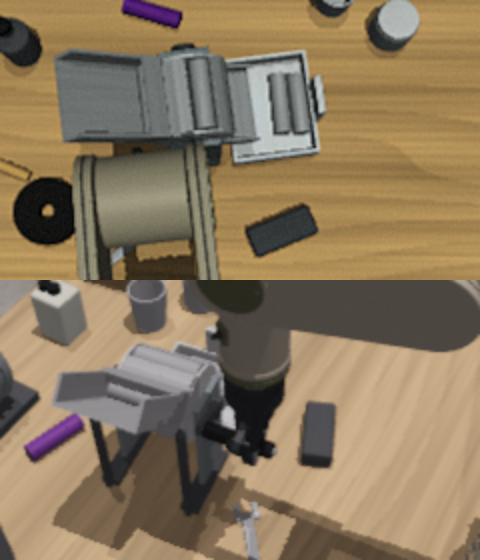

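Both rollers are in the tray at (280,102) and (299,100). The third is still in the top pocket at (203,90). Releasing now and rising clear.

apply_moves(series="0 0.003 0 0 0;0 0 0 0 -1;0 0 0 0 -1;0 0 0 0 -1;0 0 0 0 -1")

```text
time: 15.7
tool_pos: [418.6, 104.6, 157.7]
tcp_rot: [-180.0, 0.0, 8.0]
ft_force: [0.5, 0.0, -1.0]
finger_gap: 81.7
grip_force: 0.0
```

apply_moves(series="0 0 0 0 -1;0 0 -0.04 0 -1;0 0 -0.1 0 -1;0 0 -0.13 0 -1;0 0 -0.13 0 -1")

```text
time: 16.12
tool_pos: [418.0, 104.3, 279.5]
tcp_rot: [-180.0, 0.1, 8.0]
ft_force: [0.5, 0.2, 0.0]
finger_gap: 85.5
grip_force: 0.0
```

apply_moves(series="-0.06 0.1 -0.08 0 -1;-0.06 0.12 0 0 -1;0 0.12 0 0 -1;0 0.12 0 0 -1;0 0.12 0 0 -1")

```text
time: 16.53
tool_pos: [407.7, -73.9, 303.4]
tcp_rot: [179.9, -0.1, 8.0]
ft_force: [1.8, -0.2, -0.2]
finger_gap: 85.7
grip_force: 0.0
```

apply_moves(series="0 0.12 0 0 -1;0 0.12 0 0 -1;0 0.12 0 0 -1;0 0 0 0 -1;0 0 0 0 -1")

```text
time: 16.95
tool_pos: [422.6, -180.9, 302.1]
tcp_rot: [-180.0, 0.0, 7.8]
ft_force: [-0.8, 0.0, 0.1]
finger_gap: 85.4
grip_force: 0.0
```

```bash
python3 chk.py; python3 tray.py t9
```

```text
TCP local [-197.  -233.1  320.8] F [-0.8  0.   0.1]
top floor px 634 roller px 476 Y range [-182. -133.]
side floor px 163 roller px 132 Y range [-183. -137.]
rim X range [-85.9472199   84.59034811] Y min -194.9564401432789 195
wall -1 -83.5373949891504 slope deg -1.0130366457308324 52
wall 1 80.61107180218814 slope deg 0.6633219404198496 53
back wall Y -193.34581789355374 -0.8291700950333075 57
tab -30.576178896852717 27.75860217505556 -203.57267558064723
{'tool_pos': array([ 422.9, -178.6,  302.2]), 'tcp_rot': array([-180.,   -0.,    8.]), 'ft_force': array([-0.3,  0.4, -0.3])}
```

View pics/t9.png

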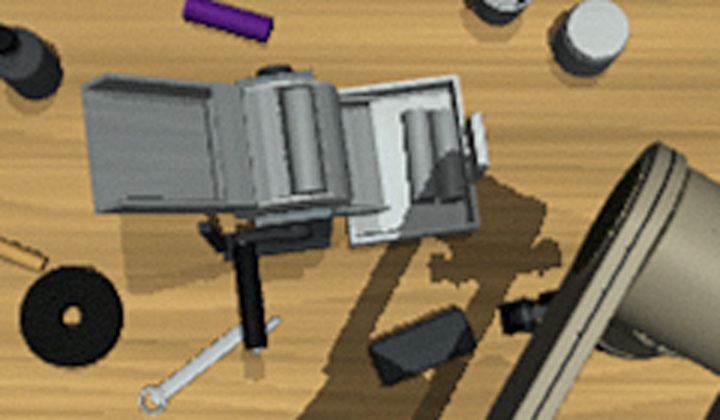

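```bash
python3 - <<'E'
from h import *
yaw=np.radians(8.05);ex=np.array([np.cos(yaw),np.sin(yaw)]);ey=np.array([-ex[1],ex[0]]);M=np.array([585,77.5])
for i in range(2):
    s=snapshot("top");P=cloud(s).reshape(-1,3);X,Y=(P[:,:2]-M)@ex,(P[:,:2]-M)@ey;Z=P[:,2]
    for n,m in(("rim",(Z>36)&(Z<50)&(Y<-180)&(Y>-220)&(abs(X)<90)&(abs(X)>40)),("tab",(Z>80)&(Z<105)&(Y<-185)&(Y>-225)&(abs(X)<45)),("tab95",(Z>91)&(Z<105)&(Y<-185)&(Y>-225)&(abs(X)<45))):
        print(n,m.sum(),np.round(np.percentile(Y[m],[1,10,50,90,99]),1),"slope",np.degrees(np.arctan(np.polyfit(X[m],Y[m],1)[0])))
s=dict(np.load("top.npz"));P=cloud(s).reshape(-1,3)
y=np.radians(18);ex=np.array([np.cos(y),np.sin(y)]);ey=np.array([-ex[1],ex[0]]);M=np.array([506,-354.5])
X,Y=(P[:,:2]-M)@ex,(P[:,:2]-M)@ey;Z=P[:,2]
for n,m in(("rim",(Z>36)&(Z<50)&(Y<-55)&(Y>-95)&(abs(X)<90)&(abs(X)>40)),("tab95",(Z>91)&(Z<105)&(Y<-60)&(Y>-100)&(abs(X)<45)),("front",(Z>36)&(Z<50)&(Y>55)&(Y<95)&(abs(X)<80))):
    print("orig",n,m.sum(),np.round(np.percentile(Y[m],[1,10,50,90,99]),1))
E
```

```text
rim 65 [-198.4 -197.7 -194.3 -184.5 -180.9] slope -0.3866045992456478
tab 84 [-209.9 -208.3 -203.3 -198.4 -198.1] slope 0.20508151440152353
tab95 65 [-209.9 -209.1 -204.4 -199.  -198.1] slope 0.5675913040897425
rim 69 [-198.6 -197.7 -194.2 -183.8 -180.9] slope -0.20516893960440555
tab 85 [-210.4 -208.6 -203.4 -198.4 -197.5] slope -0.064814059124175
tab95 65 [-210.1 -208.5 -203.6 -198.6 -197.9] slope 1.0721656056897013
orig rim 80 [-69.8 -68.7 -65.2 -62.4 -57. ]
orig tab95 71 [-80.8 -79.4 -74.  -69.1 -67.8]
orig front 112 [63.9 65.9 69.  70.7 71.4]
```

The roller's impact pushed the tray about 4 mm outward. I'll regrip the tab lightly so the closing fingers bring it back, as in the first grasp.

apply_moves(series="0.108 -0.017 0 0 -1;0.108 -0.017 0 0 -1;0.108 -0.017 0 0 -1;0.108 -0.017 0 0 -1;0.108 -0.017 0 0 -1")

```text
time: 17.62
tool_pos: [581.2, -129.5, 302.0]
tcp_rot: [180.0, -0.0, 8.1]
ft_force: [-0.2, -0.6, -0.3]
finger_gap: 85.4
grip_force: 0.0
```

apply_moves(series="0.108 -0.017 0 0 -1;0 0 0 0 -1;0 0 0 0 -1;0 0 0 0 -1", squeeze=20)

```text
time: 17.95
tool_pos: [610.9, -121.0, 301.5]
tcp_rot: [-180.0, 0.0, 8.1]
ft_force: [0.1, -0.9, 0.1]
finger_gap: 85.6
grip_force: 0.0
```

apply_moves(series="0 0 0.13 0 -1;0 0 0.13 0 -1;0 0 0.13 0 -1;0 0 0.13 0 -1;0 0 0.12 0 -1")

```text
time: 18.37
tool_pos: [610.0, -122.2, 109.0]
tcp_rot: [180.0, -0.1, 8.0]
ft_force: [-0.1, 0.2, -0.0]
finger_gap: 85.1
grip_force: 0.0
```

apply_moves(series="0 0 0.1 0 -1;0 0 0.06 0 -1;0 0 0 0 -1;0 0 0 0 0.5;0 0 0 0 0.5")

```text
time: 18.78
tool_pos: [612.2, -122.6, 64.4]
tcp_rot: [179.9, -0.2, 8.0]
ft_force: [0.4, 0.7, 0.4]
finger_gap: 64.0
grip_force: 0.0
```

apply_moves(series="0 0 0 0 0.6;0 0 0 0 0.7;0 0 0 0 0.8;0 0 0 0 0.9;0 0 0 0 1")

```text
time: 19.2
tool_pos: [612.3, -123.0, 63.3]
tcp_rot: [179.9, -0.1, 8.0]
ft_force: [-0.7, -3.5, 5.1]
finger_gap: 11.8
grip_force: 23.9
```

apply_moves(series="0 0 0 0 1;0 0 0 0 1;0 0 0 0 1")

```text
time: 19.45
tool_pos: [612.3, -123.0, 63.3]
tcp_rot: [179.9, -0.1, 8.0]
ft_force: [-0.1, -3.5, 6.6]
finger_gap: 11.4
grip_force: 24.0
```

apply_moves(series="0 -0.004 0 0 1;0 -0.003 0 0 1;0 0 0 0 1;0 0 0 0 1;0 0 0 0 0")

```text
time: 19.87
tool_pos: [611.4, -120.4, 62.5]
tcp_rot: [180.0, -0.1, 8.0]
ft_force: [-0.7, -0.0, -0.1]
finger_gap: 22.3
grip_force: 0.0
```

apply_moves(series="0 0 0 0 -1;0 0 0 0 -1;0 0 0 0 -1;0 0 0 0 -1;0 0 0 0 -1")

```text
time: 20.28
tool_pos: [610.7, -119.7, 61.4]
tcp_rot: [-180.0, 0.0, 8.0]
ft_force: [0.0, 0.2, -0.0]
finger_gap: 82.2
grip_force: 0.0
```

apply_moves(series="0 0 -0.06 0 -1;0 0 -0.13 0 -1;0 0 -0.139 0 -1;0 0 -0.139 0 -1;0 0 -0.139 0 -1")

```text
time: 20.7
tool_pos: [610.3, -119.7, 245.3]
tcp_rot: [-180.0, 0.0, 8.0]
ft_force: [0.8, 0.2, 0.4]
finger_gap: 85.0
grip_force: 0.0
```

apply_moves(series="-0.1 0.03 0 0 -1;-0.13 0.03 0 0 -1;-0.13 0.03 0 0 -1;-0.13 0.03 0 0 -1;-0.1 0.03 0 0 -1")

```text
time: 21.12
tool_pos: [439.5, -189.3, 243.4]
tcp_rot: [180.0, 0.0, 8.0]
ft_force: [-0.0, -0.8, 0.6]
finger_gap: 85.5
grip_force: 0.0
```

apply_moves(series="0 0 0 0 -1;0 0 0 0 -1;0 0 0 0 -1;0 0 0 0 -1;0 0 0 0 -1")

```text
time: 21.53
tool_pos: [442.6, -188.7, 243.5]
tcp_rot: [-180.0, 0.0, 8.1]
ft_force: [0.1, -0.7, 0.0]
finger_gap: 85.3
grip_force: 0.0
```

```bash
python3 chk.py; python3 - <<'E'
from h import *
yaw=np.radians(8.05);ex=np.array([np.cos(yaw),np.sin(yaw)]);ey=np.array([-ex[1],ex[0]]);M=np.array([585,77.5])
s=snapshot("top");P=cloud(s).reshape(-1,3);X,Y=(P[:,:2]-M)@ex,(P[:,:2]-M)@ey;Z=P[:,2]
for n,m in(("rim",(Z>36)&(Z<50)&(Y<-180)&(Y>-220)&(abs(X)<90)&(abs(X)>40)),("tab95",(Z>91)&(Z<105)&(Y<-185)&(Y>-225)&(abs(X)<45)),("all",(Z>36)&(Z<50)&(Y<-110)&(Y>-220)&(abs(X)<110))):
    print(n,m.sum(),np.round(np.percentile(Y[m],[1,10,50,90,99]),1),np.round(np.percentile(X[m],[1,99]),1))
cv2.imwrite("pics/end.png",cv2.resize(s["frame"],(800,600)))
E
```

```text
TCP local [-178.2 -243.6  262.2] F [ 0.1 -0.7  0. ]
top floor px 551 roller px 549 Y range [-182. -124.]
side floor px 164 roller px 120 Y range [-182. -133.]
rim 58 [-193.6 -193.2 -190.2 -185.6 -180.9] [-85.5  82.5]
tab95 56 [-205.4 -203.8 -199.6 -195.  -193.7] [-29.6  28.7]
all 232 [-195.2 -192.7 -175.4 -131.8 -113.8] [-85.8  84.2]
```

View pics/end.png

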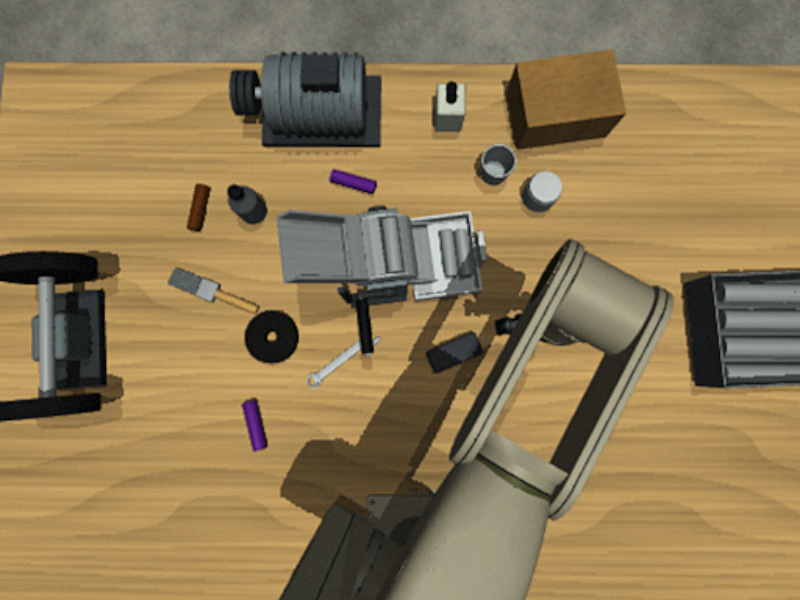

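The final view shows the tray centred under the chute at (447,257) with both rollers in it. The third roller is in the drum's top pocket, and the bystanders are where they started. Handing in.

```bash
python3 -c "
from bench import hand_in;print(hand_in())"
```

```text
the job is handed in; nothing more can be done
None
```

I handed the job in with the tray centred under the chute and two rollers in it; after the second drop I re-centred the tray by about 5 mm because it had shifted, the other two rollers stayed in the feeder, and the drum is at rest.

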